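# Comb scattered pencils into a tight parallel row

### The arm

A 6-joint arm with a two-finger parallel gripper is mounted at the origin on a cart in front of the work surface, level with it; the furniture and walls round the work are solid. World frame = base frame: x ahead of the robot, y to its left, z up, the work surface at z = 0. Lengths are in m, angles in rad, forces in N, time in s.
With the tool pointing down it reaches from about 0.3 to 0.875 m from the base axis. Payload 6.4 kg.
Tool frame: the origin (TCP) lies between the finger pads; the fingertips stand 17 mm ahead of it and the grasp point (between the pads) lies 2 mm behind it (r.tip_extent is the y of the fingertips in the tool frame, in m); y points along the fingers, x is the direction in which the jaws open and shut, and the axes are right-handed (so a half turn about y gives the same grasp; the last joint's range is limited). The gripper opens to 85 mm and grips with 20 to 120 N. Pads are 22 mm wide; open, the fingers measure 114 mm over their backs; the gripper's body (76 mm by 85 mm) begins 54 mm behind the grasp point. The pads swing forward as they close: fully open they stand 13 mm farther back than shut.
Start: joints at [-1.423, 0.181, 1.607, -0, 1.354, -0.206], TCP at [0.199, -0.539, 0.248] pointing down, gripper open.
Joint ranges: [-2.99, 2.99], [-0.89, 2.07], [0.3, 2.58], [-1.14, 4.28], [0, 2.63], [-3.12, 3.12]. Speed limits (rad/s): [2.57, 2.57, 3.01, 3.14, 3.14, 3.14].

### API

Orientations are given as a rotation vector (axis times angle).
In Python, from bench import r gives the robot as it stands. The module is installed in compiled form; this text tells all that it offers.
- The arm moves only by the tool play_rows, never from a script. Its argument "deltas" is a list of rows, each a list of 7 numbers: the turn, a rotation vector about the tool's x, y, z in rad, then the shift along the tool's x, y, z in mm, then the finger opening in mm, from 0 to 85.4. A call has 1 to 20 rows; each row shifts and turns the commanded pose from where the row before left it, along the tool's axes as they then stand; what a row does not reach is not made up. A row lasts 1/10 s, in which the tool goes at most 50 mm and 8.59 degrees, less where a joint would pass 70% of its speed; a pose out of reach is approached as far as the arm can. A call with a gripper value outside its range is refused whole. The fingers move at their own pace and stop on an object; "force" is the grip in N (left out, the last holds). Time passes only in rows, so rows that do not move let the fingers close. It gives the time, the measured TCP pose, the force and the opening at its end, in the units of the state.
- r.get_obs(): the state, without advancing time (a new reading comes with each control period).
- r.get_image(name): name is "scene" or "top" or "wrist"; returns the picture (400x640x3 uint8, red, green, blue); there is no depth.
- r.get_calibration(name): a dict with "intrinsics" (3x3 intrinsics, pixels), "dist" ([k1, k2, p1, p2, k3] as OpenCV has them; the pictures are not rectified), "world_from_camera" (4x4, takes a point from camera to world coordinates); the wrist camera has in their place "hand_eye" (4x4, takes a point from camera to tool coordinates, whose origin is the TCP and whose axes are the tool frame's). Camera axes: x right, y down, z forward; pixel columns grow to the right and rows downward; lengths in m; the calibration is good to about 2 mm. A picture is of the moment at which its call begins: read the wrist's pose just before it. get_calibration takes no time and is no camera call.
- r.sign_off(): hands the job in, once; it reports no verdict.
Trained networks look in the newest picture that a camera, given by its name, has taken for a name from the list of things; names that differ only in an ending like _2 or _b are one class to them, and where a whole thing is asked for, a point or a joint stands for the part that bears it (a point fixed in the world has none). Each returns a list of dicts, best first, with "conf" (0 to 1); they miss things now and then, are a little off and sometimes report something else, mostly with a low value. They report only what shows in the picture. A call takes as long as a camera call. They do not tell look-alikes from the thing itself.
- r.find_in(name, camera): "extent" ([left, top, width, height] in pixels, round what is visible of it).
- r.regions_of(name, camera): "region" (400x640 bool, what is visible of it) and "extent" ([left, top, width, height] in pixels, round what is visible of it).
- r.tip_of(name, camera): "at" ([column, row] in pixels: a listed point, or the origin of a listed thing).
The state is a dict: "clock": time; "qpos": joint angles; "qd": joint speeds; "joint_torque": joint torques, N m; "tool_pos": TCP position; "eef_rot": TCP orientation; "ft_force": force on the tool from outside, world axes, zero at the start; "torque": the same for the moment, N m; "opening": opening from 0.0 (shut) to 1.0 (fully open).
Only numpy, scipy, OpenCV 4.12 (cv2) and the standard library are available. Lean on these libraries where they do the work, as an engineer would, in place of code of your own. Each camera call takes 0.05 s, during which the arm holds its last target.

### The job

Take the wooden rake by its handle and comb the four scattered pencils down the tray to its sprung fence, so that they lie flat, side by side and parallel to the fence; with the rake, press the row against the fence until the fence gives by about half its short travel, but never drive it onto its stop. Then stand the rake upright on the table top beside the tray and let go. Keep the rake light on the tray, do not touch the pencils with the gripper, and leave the secateurs and the mug alone.

Things in the scene. Friction and masses are not known exactly. Their poses are not given: they have to be found in the camera images.
- tray_floor (a point): Plywood tray fixed to the table, 280x228x24 mm; this point is on its floor, 6 mm above the table. x points to the open end (no wall, floor edge at x=+150 mm), y across, z up. Side walls (inner faces y=+-106 mm) stand 18 mm above the floor; end wall at x=-122 to -130 mm. A sprung fence lies across the tray before the end wall.
- fence_face (a point): Middle of the fence's pressed face, 7 mm above the tray floor; rest: x=-100, y=0 in the tray_floor frame, same axes. Wooden bar 208 mm wide, 14 mm thick, top 15.5 mm above the floor. It slides only toward the end wall (-x), 2.5 mm to a hard stop, and springs back: gives from 2 N, plus 6 N per mm: 9.5 N at half travel, 17 N at the stop. Friction can take 1 to 6 N of the push.
- rake_handle (a point): Wooden rake standing on tines and feet, 61x160x90 mm, 0.18 to 0.31 kg. Point: centre of the upright handle, 60 mm above the tine undersides. Handle 24 mm thick (x), 40 mm wide (y), from 26 mm (top of head) to 90 mm above the tine undersides. x points to the rake's rear (tines and guard at the -x side, two feet at the +x side), y along the head, z up.
- rake_edge (a point): Middle of the front plane of the rake's row of 11 tines, at their undersides; axes as rake_handle, which is 17 mm to +x. Row 157 mm wide, tines 15 mm apart; head x=-3 to +37 mm. A thin guard juts 24 mm forward (-x) of the tines, underside 8.5 mm above theirs: it passes over lying pencils and keeps them from riding up while the tines are within 2 mm of the floor. Table top z=0.
- pencil_1_mid (a point): Wooden six-sided pencil no. 1 (all four are alike), 164 mm long, 7 to 8 mm thick, 12 g, lying on the tray floor (this point, the middle of it, is 3.5 mm above its underside). y runs along the pencil, the point of the pencil at its -y end.
- pencil_2_mid (a point): Wooden six-sided pencil no. 2 (all four are alike), 164 mm long, 7 to 8 mm thick, 12 g, lying on the tray floor (this point, the middle of it, is 3.5 mm above its underside). y runs along the pencil, the point of the pencil at its -y end.
- pencil_3_mid (a point): Wooden six-sided pencil no. 3 (all four are alike), 164 mm long, 7 to 8 mm thick, 12 g, lying on the tray floor (this point, the middle of it, is 3.5 mm above its underside). y runs along the pencil, the point of the pencil at its -y end.
- pencil_4_mid (a point): Wooden six-sided pencil no. 4 (all four are alike), 164 mm long, 7 to 8 mm thick, 12 g, lying on the tray floor (this point, the middle of it, is 3.5 mm above its underside). y runs along the pencil, the point of the pencil at its -y end.
- shears: Bystander: pair of hand secateurs lying flat, 58 x 176 x 19 mm; origin at the middle of its underside.
- mug: Bystander: white mug, 78 x 113 x 89 mm; origin at the middle of its underside.
Not all that is in view belongs to the job. What is shaped like the part that bears pencil_2_mid but white is not meant.

How it is judged:
On the way, in this order (a step that is already met when the one before it is completed fails the run):
1. the rake is picked up (height (world z) of rake_edge above 0.025 m), for 0.1 s.
2. the four pencils lie flat and parallel at the fence and the rake presses them on it with more than 5 N (angle between the y axis of each of pencil_1_mid, pencil_2_mid, pencil_3_mid, pencil_4_mid and the y axis of tray_floor, either way round below 0.1 rad and x of each of pencil_1_mid, pencil_2_mid, pencil_3_mid, pencil_4_mid in the frame of tray_floor below -0.06 m and z of each of pencil_1_mid, pencil_2_mid, pencil_3_mid, pencil_4_mid in the frame of tray_floor below 0.0075 m and contact force between fence and anything else above 5 N and (contact force between rake and pencil_1 above 3 N or contact force between rake and pencil_2 above 3 N or contact force between rake and pencil_3 above 3 N or contact force between rake and pencil_4 above 3 N)), for 0.3 s.
At the end, for the whole second after the job is handed in: All four pencils lie flat in one layer on the tray floor (middle less than 7.5 mm above it), each within 0.10 rad of parallel to the fence and with its middle within 40 mm of the resting fence's face, at rest; the rake stands upright on the table top, not on or against the tray, at rest (angle between the y axis of each of pencil_1_mid, pencil_2_mid, pencil_3_mid, pencil_4_mid and the y axis of tray_floor, either way round below 0.1 rad and x of each of pencil_1_mid, pencil_2_mid, pencil_3_mid, pencil_4_mid in the frame of tray_floor below -0.06 m and z of each of pencil_1_mid, pencil_2_mid, pencil_3_mid, pencil_4_mid in the frame of tray_floor below 0.0075 m and height (world z) of rake_edge below 0.004 m and angle between rake_edge's own z axis and vertical below 0.1 rad and contact force between rake and tray below 0.05 N and linear speed of each of rake, pencil_1, pencil_2, pencil_3, pencil_4 below 0.02 m/s); the robot touches nothing.
It fails at once if the fence is pressed with more than 15.5 N (driven onto its stop) (contact force between fence and anything else above 15.5 N).
It fails at once if the rake bears on the tray with more than 25 N (contact force between rake and tray above 25 N).
It fails at once if the gripper's fingers touch a pencil (contact force between the fingers and pencil_1 above 0.5 N or contact force between the fingers and pencil_2 above 0.5 N or contact force between the fingers and pencil_3 above 0.5 N or contact force between the fingers and pencil_4 above 0.5 N).
It fails at once if a bystander is moved by more than 15 mm (distance of any of shears, mug from where it was at the start of the episode above 0.015 m).
It also fails if it takes over 72 s, if anything falls off the work surface, if the arm or the gripper's body presses on something with over 40 N, if the wrist force passes 120 N, or if a joint passes its speed limit or range.

## Working session

There is one attempt and no reset: what is moved stays moved. The work goes in short steps, Python scripts to look and compute and a tool call to move; the robot and the scene stay as the last step left them, time stands still between calls to the robot, and variables do not carry over. Pictures are saved under pics/ and viewed, and the job is handed in when it is done.

Besides the shell and the picture viewer there is one more tool, called after "Emit:" in YAML: its name, and indented under it one key for each argument. play_rows: Moves the arm, as the interface text tells. Its arguments: {"type":"object","properties":{"deltas":{"type":"array"},"force":{"type":"number"}},"required":["deltas"]}

```bash
ls; mkdir -p pics; python3 - <<'E'
from bench import r
import cv2,numpy as np
o=r.get_obs();print({k:np.round(v,3) for k,v in o.items()}, r.tip_extent)
for c in ["scene","top","wrist"]:
    im=r.get_image(c); cv2.imwrite(f"pics/{c}0.png",im[:,:,::-1])
    k=r.get_calibration(c); print(c,{a:np.round(b,4).tolist() for a,b in k.items()})
    for n in ["tray_floor","fence_face","rake_handle","rake_edge","pencil_1_mid","shears","mug"]:
        print(n,[(np.round(d['at'],1).tolist(),round(d['conf'],2)) for d in r.tip_of(n,c)])
print(r.get_obs()['clock'])
E
```

```text
pics
{'clock': np.float64(0.0), 'qpos': array([-1.423,  0.182,  1.608,  0.   ,  1.354, -0.206]), 'qd': array([ 0.001, -0.001, -0.001, -0.002, -0.   ,  0.   ]), 'joint_torque': array([-1.0000e-03, -4.4488e+01, -3.5134e+01, -0.0000e+00,  9.0000e-03,
       -0.0000e+00]), 'tool_pos': array([ 0.199, -0.539,  0.247]), 'eef_rot': array([-1.355,  0.946, -0.944]), 'ft_force': array([-0.286,  0.392, -0.111]), 'torque': array([-0.081,  0.022, -0.013]), 'opening': np.float64(1.003)} 0.017
scene {'intrinsics': [[395.9194, 0.0, 320.9025], [0.0, 395.9194, 200.7986], [0.0, 0.0, 1.0]], 'dist': [0.008, 0.0, 0.0, 0.0, 0.0], 'world_from_camera': [[-0.6758, -0.4649, 0.5719, -0.0216], [-0.7368, 0.4472, -0.5071, 0.5988], [-0.0201, -0.7641, -0.6448, 0.7385], [0.0, 0.0, 0.0, 1.0]]}
tray_floor [([336.6, 182.9], 0.63)]
fence_face [([360.7, 165.0], 0.69)]
rake_handle [([306.9, 272.4], 0.81)]
rake_edge [([313.9, 295.5], 0.75)]
pencil_1_mid [([351.9, 169.9], 0.46)]
shears [([223.1, 299.0], 0.79), ([323.6, 190.0], 0.39)]
mug [([433.2, 187.4], 0.51), ([334.3, 183.6], 0.47)]
top {'intrinsics': [[417.9134, 0.0, 315.
[... 224 characters left out ...]
0, 0.0, 0.0, 1.0]]}
tray_floor [([366.7, 170.2], 0.73)]
fence_face [([397.0, 165.8], 0.84), ([361.6, 172.8], 0.55), ([349.2, 168.3], 0.5)]
rake_handle [([251.4, 251.3], 0.89), ([361.8, 175.0], 0.44)]
rake_edge [([255.9, 256.3], 0.56)]
pencil_1_mid [([386.6, 163.9], 0.44)]
shears [([206.0, 212.6], 0.96)]
mug [([429.4, 242.7], 0.6)]
wrist {'intrinsics': [[311.2102, 0.0, 321.2937], [0.0, 311.2102, 201.8117], [0.0, 0.0, 1.0]], 'dist': [-0.0528, 0.0, 0.0, 0.0, 0.0], 'hand_eye': [[1.0, -0.0007, -0.0007, 0.0001], [0.0004, -0.3139, 0.9495, -0.1262], [-0.0009, -0.9495, -0.3139, 0.0803], [0.0, 0.0, 0.0, 1.0]]}
tray_floor []
fence_face []
rake_handle []
rake_edge []
pencil_1_mid []
shears []
mug []
1.2
```

View pics/top0.png

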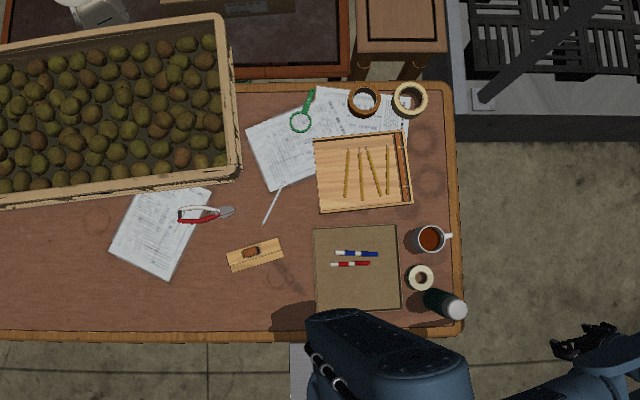

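View pics/scene0.png

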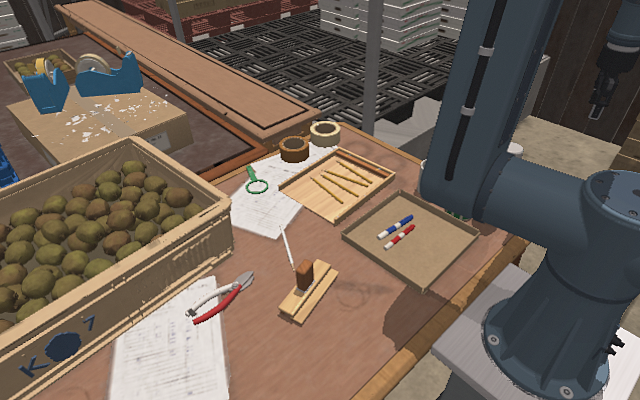

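```bash
python3 - <<'E'
import cv2
a=cv2.imread('pics/top0.png')[110:330,170:470]
cv2.imwrite('pics/top0z.png',cv2.resize(a,None,fx=2.66,fy=2.66,interpolation=cv2.INTER_CUBIC))
a=cv2.imread('pics/scene0.png')[120:340,200:480]
cv2.imwrite('pics/scene0z.png',cv2.resize(a,None,fx=2.7,fy=2.7,interpolation=cv2.INTER_CUBIC))
E
```

```text
(no output)
```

View pics/top0z.png

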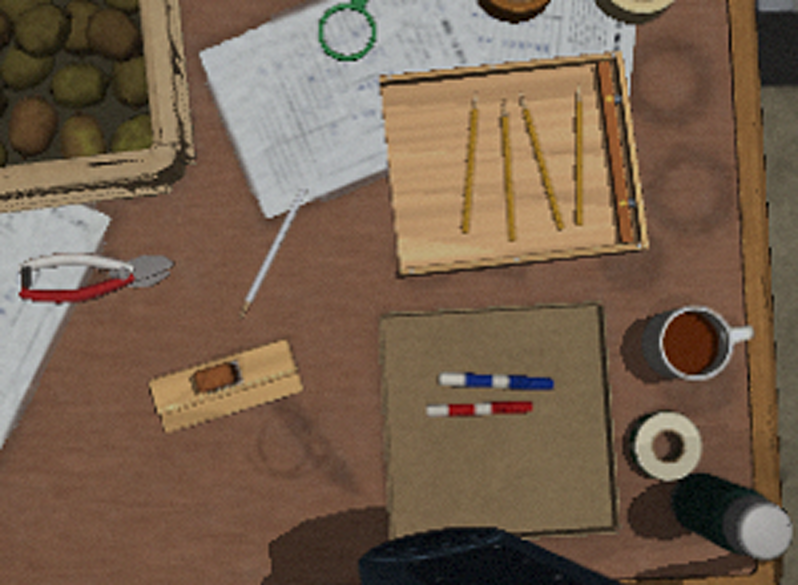

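View pics/scene0z.png

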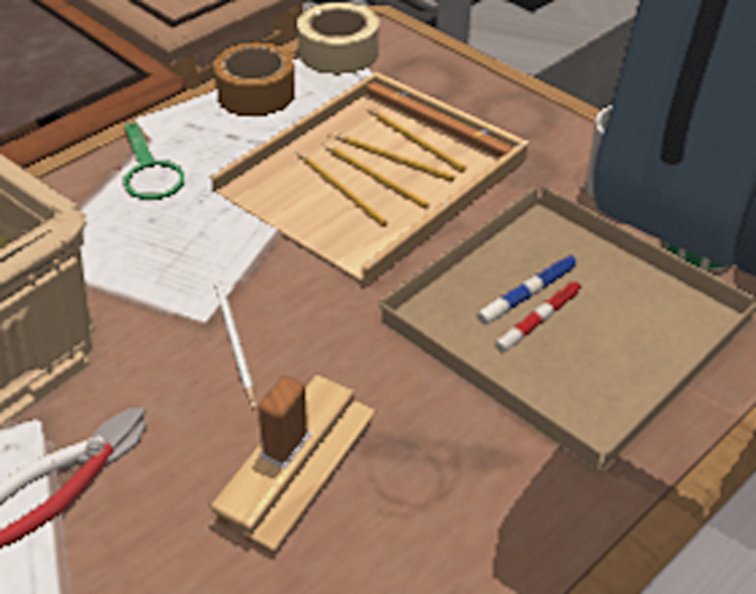

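The top view shows the rake at about (253,254), with its guard facing the bottom of the image. The tray is at about (363,172), with the open end on the left and the fence on the right at (403,168). Four yellow pencils lie in it. The white pencil at (273,203) is the decoy. The secateurs are at (206,213) and the mug at (430,240).

```bash
cat > h.py <<'E'
from bench import r
import cv2,numpy as np
from scipy.spatial.transform import Rotation as R
def cam(c,obs=None):
    k=r.get_calibration(c); K=np.array(k['intrinsics']);d=np.array(k['dist'])
    if c=='wrist':
        o=obs or r.get_obs(); T=np.eye(4);T[:3,:3]=R.from_rotvec(o['eef_rot']).as_matrix();T[:3,3]=o['tool_pos']
        W=T@np.array(k['hand_eye'])
    else: W=np.array(k['world_from_camera'])
    return K,d,W
def ray(C,uv):
    K,d,W=C;p=cv2.undistortPoints(np.array(uv,float).reshape(-1,1,2),K,d).reshape(-1,2)
    v=np.c_[p,np.ones(len(p))]@W[:3,:3].T
    return W[:3,3],v
def onz(C,uv,z):
    o,v=ray(C,uv);return o+v*((z-o[2])/v[:,2])[:,None]
def proj(C,P):
    K,d,W=C;M=np.linalg.inv(W);rv,_=cv2.Rodrigues(M[:3,:3])
    return cv2.projectPoints(np.array(P,float).reshape(-1,1,3),rv,M[:3,3],K,d)[0].reshape(-1,2)
E
python3 - <<'E'
from h import *
np.set_printoptions(precision=4,suppress=True)
Ct=cam('top');Cs=cam('scene')
def tri(a,b):
    o1,v1=ray(Ct,a);o2,v2=ray(Cs,b)
    A=[];B=[]
    for o,v in((o1,v1[0]),(o2,v2[0])):
        v=v/np.linalg.norm(v);P=np.eye(3)-np.outer(v,v);A.append(P);B.append(P@o)
    return np.linalg.lstsq(np.vstack(A),np.hstack(B),rcond=None)[0]
print('floor',onz(Ct,(366.7,170.2),.006),onz(Cs,(336.6,182.9),.006))
print('fence',onz(Ct,(397,165.8),.013),onz(Cs,(360.7,165),.013))
print('handle',onz(Ct,(251.4,251.3),.06),onz(Cs,(306.9,272.4),.06),tri((251.4,251.3),(306.9,272.4)))
print('edge',onz(Ct,(255.9,256.3),0),onz(Cs,(313.9,295.5),0))
f=lambda q:[(170+x/2.66,110+y/2.66) for x,y in q]
# tray wall top corners zoom coords: open-top, open-bottom, end-bottom,end-top (z=.024)
print('walltop',onz(Ct,f([(381,75),(400,275),(648,246),(622,53)]),.024))
print('pencils',onz(Ct,f([(474,97),(465,232),(504,100),(512,239),(523,98),(560,229),(579,90),(578,223)]),.01))
# rake guard corners bottom (z~.0085..) & head top
print('rake head',onz(Ct,f([(150,381),(290,341)]),.026),'guard',onz(Ct,f([(167,432),(301,386)]),.012))
print('handle top',onz(Ct,f([(216,374)]),.09))
o=r.get_obs();print(R.from_rotvec(o['eef_rot']).as_matrix())
print(r.get_calibration('wrist')['hand_eye'])
E
```

```text
floor [[ 0.66   -0.0847  0.006 ]] [[ 0.6571 -0.0683  0.006 ]]
fence [[ 0.6709 -0.1762  0.013 ]] [[ 0.6641 -0.1817  0.013 ]]
handle [[0.4234 0.2573 0.06  ]] [[0.4223 0.2517 0.06  ]] [0.4218 0.255  0.0635]
edge [[0.4075 0.2526 0.    ]] [[0.4005 0.2532 0.    ]]
walltop [[ 0.7572  0.0755  0.024 ]
 [ 0.5304  0.0586  0.024 ]
 [ 0.5575 -0.2192  0.024 ]
 [ 0.779  -0.1997  0.024 ]]
pencils [[ 0.7333 -0.0303  0.01  ]
 [ 0.5785 -0.0158  0.01  ]
 [ 0.7293 -0.0645  0.01  ]
 [ 0.5696 -0.0686  0.01  ]
 [ 0.7313 -0.0864  0.01  ]
 [ 0.58   -0.1233  0.01  ]
 [ 0.7398 -0.1511  0.01  ]
 [ 0.5864 -0.144   0.01  ]]
rake head [[0.4184 0.3356 0.026 ]
 [0.4597 0.181  0.026 ]] guard [[0.3617 0.3196 0.012 ]
 [0.41   0.1705 0.012 ]]
handle top [[0.4258 0.2535 0.09  ]]
[[ 0.3464  0.      0.9381]
 [-0.9381 -0.      0.3464]
 [ 0.     -1.      0.    ]]
[[ 1.     -0.0007 -0.0007  0.0001]
 [ 0.0004 -0.3139  0.9495 -0.1262]
 [-0.0009 -0.9495 -0.3139  0.0803]
 [ 0.      0.      0.      1.    ]]
```

Emit:
play_rows:
  deltas:
    - [0,0,0,-39,0,28.5,85]
    - [0,0,0,-39,0,28.5,85]
    - [0,0,0,-39,0,28.5,85]
    - [0,0,0,-39,0,28.5,85]
    - [0,0,0,-39,0,28.5,85]
    - [0,0,0,-39,0,28.5,85]
    - [0,0,0,-39,0,28.5,85]
    - [0,0,0,-39,0,28.5,85]
    - [0,0,0,-39,0,28.5,85]
    - [0,0,0,-39,0,28.5,85]
    - [0,0,0,-39,0,28.5,85]
    - [0,0,0,-39,0,28.5,85]
    - [0,0,0,-39,0,28.5,85]
    - [0,0,0,-39,0,28.5,85]
    - [0,0,0,-39,0,28.5,85]
    - [0,0,0,-39,0,28.5,85]
    - [0,0,0,-39,0,28.5,85]
    - [0,-0.145,0,0,0,0,85]
    - [0,-0.145,0,0,0,0,85]
    - [0,-0.145,0,0,0,0,85]

```text
clock: 3.2
tool_pos: [0.4238, 0.2511, 0.248]
eef_rot: [-1.485, 0.606, -0.605]
ft_force: [0.3, -0.3, 0.0]
opening: 0.994
```

Emit:
play_rows:
  deltas:
    - [0,-0.145,0,0,0,0,85]
    - [0,-0.145,0,0,0,0,85]
    - [0,-0.145,0,0,0,0,85]
    - [0,-0.145,0,0,0,0,85]
    - [0,-0.145,0,0,0,0,85]
    - [0,-0.145,0,0,0,0,85]
    - [0,-0.145,0,0,0,0,85]
    - [0,-0.05,0,0,0,0,85]
    - [0,0,0,0,0,0,85]
    - [0,0,0,0,0,0,85]

```text
clock: 4.2
tool_pos: [0.424, 0.2504, 0.2483]
eef_rot: [-1.559, -0.221, 0.221]
ft_force: [0.0, -0.2, 0.4]
opening: 0.992
```

```bash
python3 - <<'E'
from h import *
np.set_printoptions(precision=4,suppress=True)
o=r.get_obs();print(o['tool_pos'],o['qpos'],o['clock'],o['ft_force']);M=R.from_rotvec(o['eef_rot']).as_matrix();print(M, np.degrees(np.arctan2(M[1,0],M[0,0])))
C=cam('wrist',o);im=r.get_image('wrist')
for n,z in [("rake_handle",.06),("rake_edge",0),("shears",0)]:
    for d in r.tip_of(n,'wrist')[:2]: print(n,d['at'],d['conf'],onz(C,d['at'],z))
cv2.imwrite('pics/w1.png',im[:,:,::-1])
E
```

```text
[0.424  0.2504 0.2483] [ 0.2918 -0.0069  1.8093 -0.      1.339   0.0105] 4.2 [ 0.0462 -0.1714  0.3609]
[[ 0.9607  0.0001 -0.2777]
 [ 0.2777  0.      0.9607]
 [ 0.0001 -1.     -0.    ]] 16.121602218618975
rake_handle [320.1, 174.1] 0.72 [[0.4205 0.2565 0.06  ]]
rake_edge [306.5, 160.9] 0.73 [[0.4038 0.2542 0.    ]]
shears [453.8, 68.6] 0.56 [[0.5356 0.4027 0.    ]]
```

View pics/w1.png

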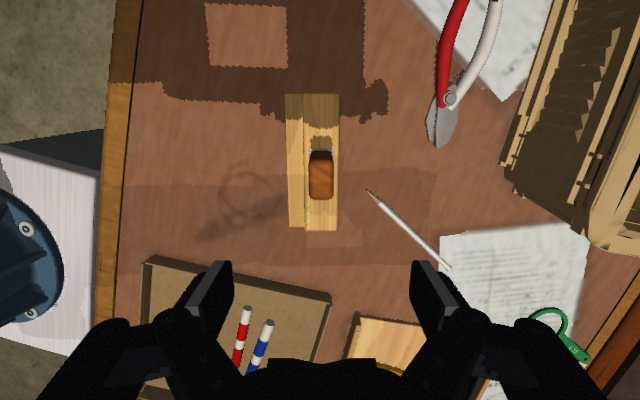

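```bash
python3 - <<'E'
import cv2
a=cv2.imread('pics/w1.png')[80:240,260:380]
cv2.imwrite('pics/w1z.png',cv2.resize(a,None,fx=3.7,fy=3.7,interpolation=cv2.INTER_CUBIC))
E
```

```text
(no output)
```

View pics/w1z.png

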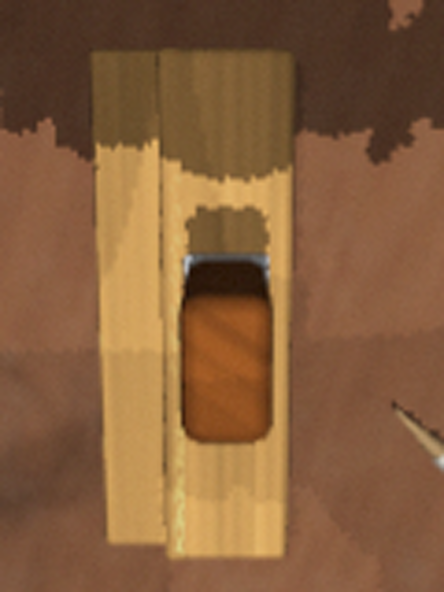

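```bash
python3 - <<'E'
from h import *
np.set_printoptions(precision=4,suppress=True)
o=r.get_obs();C=cam('wrist',o);M=R.from_rotvec(o['eef_rot']).as_matrix()
f=lambda q:[(260+x/3.7,80+y/3.7) for x,y in q]
T=lambda P:(P-o['tool_pos'])@M
print('handle top tool',T(onz(C,f([(227,366),(183,366),(272,366),(227,290),(227,442)]),.09)))
for n,q,z in [('headL',[(160,50),(168,556)],.026),('headR',[(295,55),(286,555)],.026),('guardL',[(92,55),(107,543)],.012)]:
    P=T(onz(C,f(q),z));d=P[0]-P[1];print(n,P[:,[0,2]],'ang',np.degrees(np.arctan2(d[0],d[2])))
E
```

```text
handle top tool [[-0.0004  0.1583  0.0093]
 [-0.0115  0.1583  0.0093]
 [ 0.0111  0.1583  0.0093]
 [-0.0004  0.1583  0.0287]
 [-0.0004  0.1583 -0.011 ]]
headL [[-0.0196  0.0869]
 [-0.0198 -0.071 ]] ang 0.09411085002330048
headR [[ 0.0193  0.0854]
 [ 0.019  -0.0707]] ang 0.11311906086373494
guardL [[-0.0407  0.0858]
 [-0.0413 -0.0722]] ang 0.20950463697295024
```

Emit:
play_rows:
  deltas:
    - [0,-0.002,0,0,20,8,85]
    - [0,0,0,0,40,0,85]
    - [0,0,0,0,40,0,85]
    - [0,0,0,0,30,0,85]
    - [0,0,0,0,25,0,85]
    - [0,0,0,0,20,0,85]
    - [0,0,0,0,13,0,85]
    - [0,0,0,0,0,0,85]
    - [0,0,0,0,0,0,85]

```text
clock: 5.3
tool_pos: [0.4222, 0.2582, 0.0608]
eef_rot: [-1.559, -0.224, 0.223]
ft_force: [0.3, -0.2, -0.1]
opening: 0.991
```

```bash
python3 - <<'E'
from h import *
for c in ('wrist','scene'):
    im=r.get_image(c)
    if c=='scene': im=cv2.resize(im[150:350,150:450],None,fx=2.6,fy=2.6)
    cv2.imwrite(f'pics/{c}2.png',im[:,:,::-1])
o=r.get_obs();print(o['tool_pos'],o['ft_force'])
E
```

```text
[0.42282525 0.25844643 0.06152986] [-0.45930598  0.59749669 -0.20905231]
```

View pics/wrist2.png

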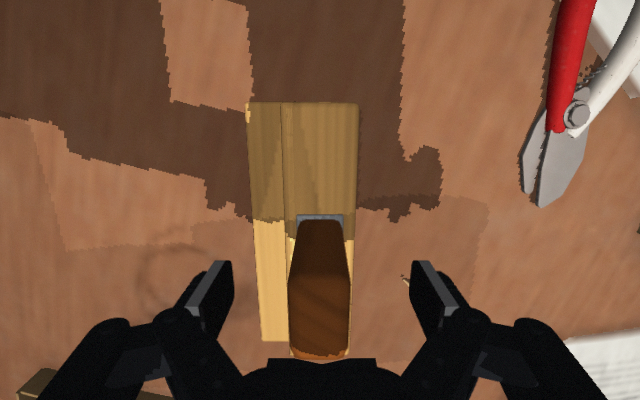

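View pics/scene2.png

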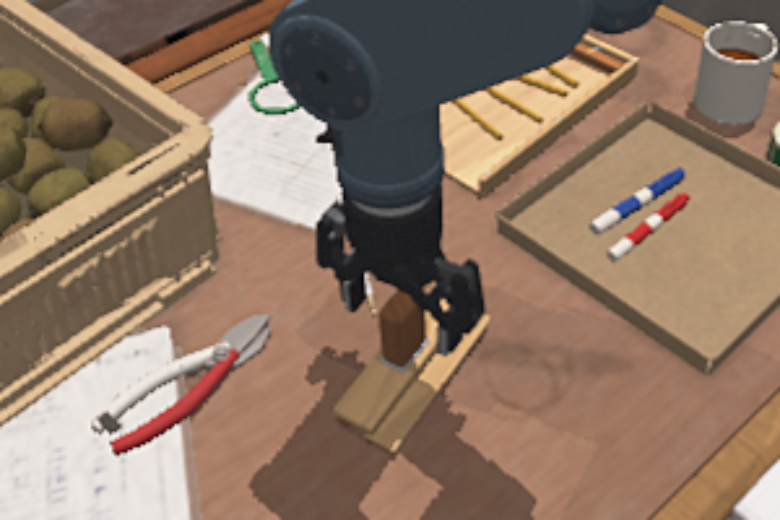

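The handle stands centred between the open fingers (column ~320), so I'm closing.

Emit:
play_rows:
  deltas:
    - [0,0,0,0,0,0,60]
    - [0,0,0,0,0,0,45]
    - [0,0,0,0,0,0,35]
    - [0,0,0,0,0,0,28]
    - [0,0,0,0,0,0,23]
    - [0,0,0,0,0,0,18]
    - [0,0,0,0,0,0,15]
    - [0,0,0,0,0,0,15]
  force: 70

```text
clock: 6.2
tool_pos: [0.4219, 0.2581, 0.0606]
eef_rot: [-1.559, -0.224, 0.224]
ft_force: [-1.9, -1.2, 5.5]
opening: 0.275
```

```bash
python3 - <<'E'
from h import *
for i in range(4):
    o=r.get_obs();print(o['tool_pos'],o['ft_force'],o['opening'],o['torque'],R.from_rotvec(o['eef_rot']).as_matrix()[:,1]);r.get_image('wrist')
im=r.get_image('wrist');cv2.imwrite('pics/w3.png',im[:,:,::-1])
E
```

```text
[0.42185027 0.25812831 0.06056388] [-1.94606021 -1.16088922  5.45195265] 0.274833480084381 [-0.16794318  0.24155897 -0.00929401] [ 5.43957847e-05  8.73518570e-06 -9.99999998e-01]
[0.4218409  0.25812683 0.06056352] [-2.29140847 -0.13090313  5.43713411] 0.26959710573428003 [-0.18555287  0.35575308 -0.07506299] [ 6.91562766e-05  2.04317147e-05 -9.99999997e-01]
[0.42185614 0.25812061 0.06057892] [-2.7086846  -0.83442558  5.43457925] 0.2702615028293388 [-0.11988706  0.21726119 -0.02757391] [ 1.10596200e-04  2.20749019e-05 -9.99999994e-01]
[0.4218195  0.25811589 0.06054431] [-2.33589701 -0.85203444  5.34243639] 0.27145566701294144 [-0.08037628  0.29054299 -0.00603142] [ 5.93667900e-06 -9.58416916e-06 -1.00000000e+00]
```

View pics/w3.png

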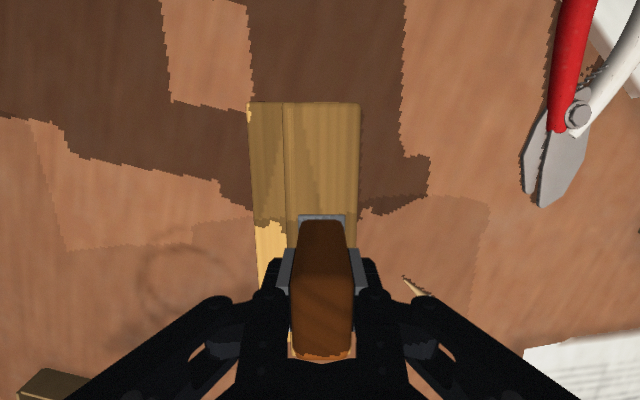

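Emit:
play_rows:
  deltas:
    - [0,0,0,0,-5,0,15]
    - [0,0,0,0,-10,0,15]
    - [0,0,0,0,-20,0,15]
    - [0,0,0,0,-30,0,15]
    - [0,0,0,0,-25,0,15]
    - [0,0,0,0,-10,0,15]
    - [0,0,0,-6,0,-20.9,15]
    - [0,0,0,-12,0,-41.7,15]
    - [0,0,0,-12,0,-41.7,15]
    - [0,0,0,-12,0,-41.7,15]
    - [0,0,0,-12,0,-41.7,15]
    - [0,0,0,-6.3,0,-20.9,15]
    - [0,-0.137,0,0,0,0,15]
    - [0,-0.137,0,0,0,0,15]
    - [0,-0.137,0,0,0,0,15]
    - [0,-0.137,0,0,0,0,15]
    - [0,-0.137,0,0,0,0,15]
    - [0,-0.137,0,0,0,0,15]
    - [0,-0.137,0,0,0,0,15]
    - [0,-0.137,0,0,0,0,15]

```text
clock: 8.45
tool_pos: [0.4219, 0.041, 0.1597]
eef_rot: [-1.29, -1.072, 1.073]
ft_force: [0.3, -0.2, -3.5]
opening: 0.273
```

Emit:
play_rows:
  deltas:
    - [0,-0.137,0,0,0,0,15]
    - [0,-0.137,0,0,0,0,15]
    - [0,0,0,-1.6,0,-20,15]
    - [0,0,0,-3.2,0,-40,15]
    - [0,0,0,-3.3,0,-40,15]
    - [0,0,0,-3.3,0,-40,15]
    - [0,0,0,-3.3,0,-40,15]
    - [0,0,0,-2.4,0,-30,15]
    - [0,0,0,-1.4,0,-14,15]
    - [0,0,0,0,0,0,15]
    - [0,0,0,0,0,0,15]

```text
clock: 9.55
tool_pos: [0.6462, 0.0415, 0.159]
eef_rot: [-1.166, -1.269, 1.272]
ft_force: [0.3, -0.8, -2.7]
opening: 0.272
```

```bash
python3 - <<'E'
from h import *
np.set_printoptions(precision=4,suppress=True)
o=r.get_obs();M=R.from_rotvec(o['eef_rot']).as_matrix();print(o['tool_pos'],np.degrees(np.arctan2(M[1,0],M[0,0])),o['ft_force'],o['opening'],o['qpos'],M[:,1])
for c in ('wrist','top','scene'):
    im=r.get_image(c); cv2.imwrite(f'pics/{c}4.png',im[:,:,::-1])
    C=cam(c,o)
    for n,z in [("tray_floor",.006),("fence_face",.013),("rake_edge",.1)]:
        for d in r.tip_of(n,c)[:2]: print(c,n,d['at'],d['conf'],onz(C,d['at'],z))
E
```

```text
[0.6462 0.0415 0.159 ] 94.83008404587765 [ 0.2879 -0.835  -2.7146] 0.2718764471579312 [-0.1188  0.4252  1.4845 -0.      1.2346 -1.7739] [-0.0027  0.0003 -1.    ]
wrist tray_floor [189.9, 187.9] 0.84 [[ 0.6536 -0.0818  0.006 ]]
wrist tray_floor [250.8, 199.1] 0.74 [[ 0.6599 -0.0242  0.006 ]]
wrist fence_face [85.2, 190.2] 0.83 [[ 0.6618 -0.1798  0.013 ]]
wrist rake_edge [294.9, 228.1] 0.64 [[0.6456 0.0242 0.1   ]]
top tray_floor [366.8, 170.2] 0.95 [[ 0.66  -0.085  0.006]]
top tray_floor [206.6, 216.7] 0.27 [[0.5277 0.3994 0.006 ]]
top fence_face [397.8, 165.0] 0.91 [[ 0.6733 -0.1788  0.013 ]]
top fence_face [206.1, 211.3] 0.69 [[0.5434 0.3992 0.013 ]]
top rake_edge [330.8, 167.1] 0.77 [[0.654  0.0285 0.1   ]]
scene tray_floor [338.6, 182.2] 0.86 [[ 0.6554 -0.0751  0.006 ]]
scene rake_edge [313.8, 171.3] 0.95 [[0.6508 0.0259 0.1   ]]
```

View pics/wrist4.png

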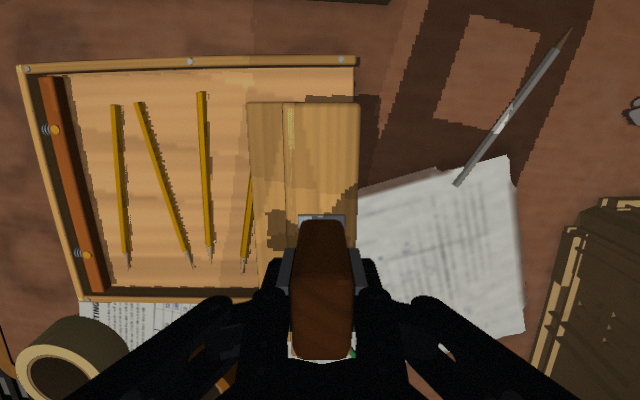

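View pics/scene4.png

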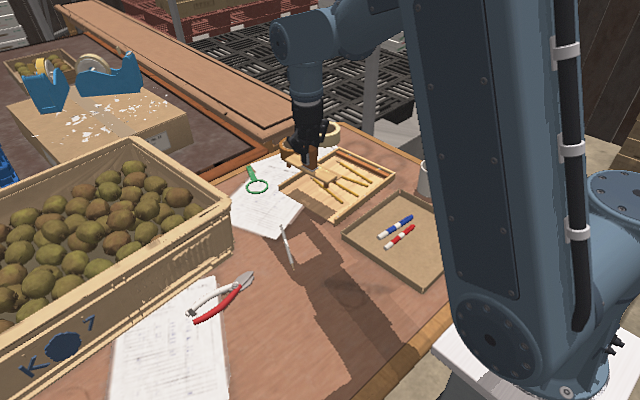

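View pics/top4.png

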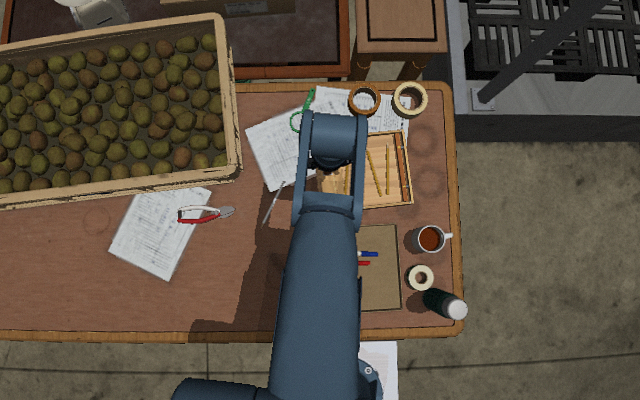

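```bash
python3 - <<'E'
import cv2
a=cv2.imread('pics/wrist4.png')[40:310,0:380]
cv2.imwrite('pics/w4z.png',cv2.resize(a,None,fx=2.1,fy=2.1,interpolation=cv2.INTER_CUBIC))
E
```

```text
(no output)
```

View pics/w4z.png

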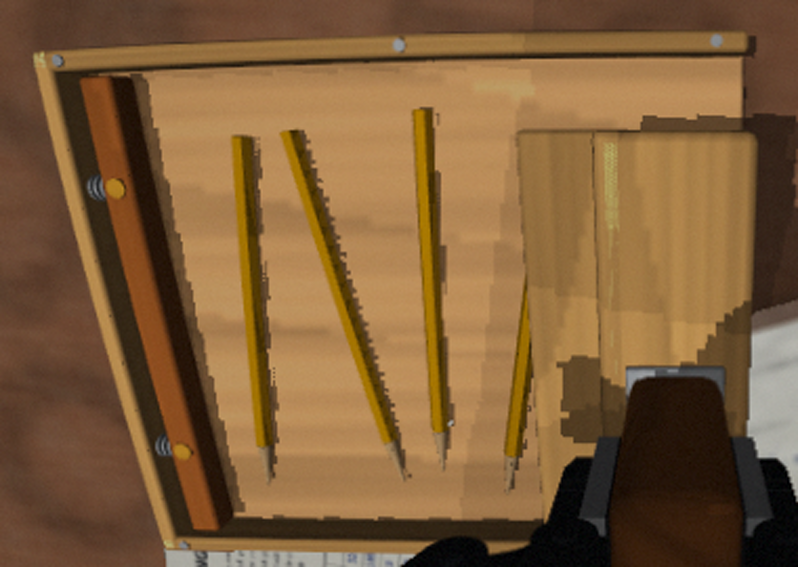

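```bash
python3 - <<'E'
from h import *
np.set_printoptions(precision=4,suppress=True)
o=r.get_obs();C=cam('wrist',o);M=R.from_rotvec(o['eef_rot']).as_matrix()
f=lambda q:[(x/2.1,40+y/2.1) for x,y in q]
def T(q,z,n):
    P=onz(C,f(q),z);Q=(P-o['tool_pos'])@M;d=Q[1]-Q[0];print(n,Q[:,[0,2]],'ang(x,z)',np.degrees(np.arctan2(d[2],d[0])))
T([(38,54),(748,33)],.024,'wall outer+y (z should be +114 rel)')
T([(60,67),(745,53)],.024,'wall inner')
T([(168,545),(400,540)],.024,'wall other')
T([(122,80),(217,520)],.0215,'fence top front')
T([(84,80),(195,528)],.0215,'fence top back')
T([(742,58),(744,125)],.006,'open edge')
T([(36,54),(168,545)],.024,'end wall outer top')
for i,q in enumerate([[(524,280),(510,490)],[(423,108),(443,468)],[(291,130),(406,478)],[(242,136),(268,482)]]): T(q,.012,'pencil')
E
```

```text
wall outer+y (z should be +114 rel) [[-0.2506  0.1129]
 [ 0.0271  0.1138]] ang(x,z) 0.19702391163243468
wall inner [[-0.2421  0.1076]
 [ 0.0262  0.1069]] ang(x,z) -0.14866350349178542
wall other [[-0.2507 -0.1124]
 [-0.1317 -0.1066]] ang(x,z) 2.772667141955717
fence top front [[-0.2186  0.1018]
 [-0.2232 -0.0989]] ang(x,z) -91.31052247398982
fence top back [[-0.2351  0.1025]
 [-0.2359 -0.1038]] ang(x,z) -90.22178147625621
open edge [[0.0268 0.1068]
 [0.0284 0.081 ]] ang(x,z) -86.61763237077331
end wall outer top [[-0.2515  0.1129]
 [-0.2507 -0.1124]] ang(x,z) -89.79099180571556
pencil [[-0.0651  0.0174]
 [-0.0796 -0.086 ]] ang(x,z) -98.01920082712452
pencil [[-0.1011  0.0883]
 [-0.1109 -0.0742]] ang(x,z) -93.44971169494103
pencil [[-0.1571  0.0808]
 [-0.1296 -0.0798]] ang(x,z) -80.30963282068085
pencil [[-0.1785  0.0789]
 [-0.1993 -0.0829]] ang(x,z) -97.32467806199062
```

Emit:
play_rows:
  deltas:
    - [0,0,0,0,10,0,15]
    - [0,0,0,0,20,0,15]
    - [0,0,0,0,20,0,15]
    - [0,0,0,0,15,0,15]
    - [0,0,0,0,10,0,15]
    - [0,0,0,0,7,0,15]
    - [0,0,0,0,4,0,15]
    - [0,0,0,0,0,0,15]
    - [0,0,0,0,0,0,15]
    - [0,0,0,0,0,0,15]
    - [0,0,0,0,0,0,15]

```text
clock: 11.25
tool_pos: [0.6478, 0.0413, 0.075]
eef_rot: [-1.169, -1.272, 1.271]
ft_force: [-0.0, 0.1, -2.3]
opening: 0.272
```

Emit:
play_rows:
  deltas:
    - [0,0,0,0,0,0,15]
    - [0,0,0,0,0,0,15]

```text
clock: 11.45
tool_pos: [0.6474, 0.0413, 0.0745]
eef_rot: [-1.169, -1.271, 1.271]
ft_force: [0.7, -1.2, -2.8]
opening: 0.271
```

Emit:
play_rows:
  deltas:
    - [0,0,0,0,3,0,15]
    - [0,0,0,0,2,0,15]
    - [0,0,0,0,1,0,15]
    - [0,0,0,0,0,0,15]
    - [0,0,0,0,0,0,15]

```text
clock: 11.95
tool_pos: [0.6473, 0.0414, 0.0682]
eef_rot: [-1.168, -1.271, 1.271]
ft_force: [0.7, 0.2, -3.3]
opening: 0.27
```

Emit:
play_rows:
  deltas:
    - [0,0,0,0,0.5,0,15]
    - [0,0,0,0,0,0,15]
    - [0,0,0,0,0,0,15]

```text
clock: 12.25
tool_pos: [0.6473, 0.0414, 0.0678]
eef_rot: [-1.168, -1.271, 1.271]
ft_force: [-0.2, -0.1, -2.6]
opening: 0.272
```

Emit:
play_rows:
  deltas:
    - [0,0,0,0,0.5,0,15]
    - [0,0,0,0,0,0,15]
    - [0,0,0,0,0,0,15]

```text
clock: 12.55
tool_pos: [0.6473, 0.0414, 0.0673]
eef_rot: [-1.168, -1.271, 1.271]
ft_force: [-0.1, -0.3, -2.7]
opening: 0.274
```

Emit:
play_rows:
  deltas:
    - [0,0,0,0,0.5,0,15]
    - [0,0,0,0,0,0,15]
    - [0,0,0,0,0,0,15]

```text
clock: 12.85
tool_pos: [0.6473, 0.0413, 0.0667]
eef_rot: [-1.168, -1.271, 1.271]
ft_force: [-0.5, 0.2, -3.5]
opening: 0.271
```

Emit:
play_rows:
  deltas:
    - [0,0,0,0,0.3,0,15]
    - [0,0,0,0,0,0,15]
    - [0,0,0,0,0,0,15]

```text
clock: 13.15
tool_pos: [0.6474, 0.0414, 0.0667]
eef_rot: [-1.168, -1.271, 1.271]
ft_force: [-0.8, -0.7, -0.2]
opening: 0.271
```

Emit:
play_rows:
  deltas:
    - [0,0,0,0,-0.9,0,15]
    - [0,0,0,-2,0,0,15]
    - [0,0,0,-4,0,0,15]
    - [0,0,0,-4,0,0,15]
    - [0,0,0,-4,0,0,15]
    - [0,0,0,-4,0,0,15]
    - [0,0,0,-4,0,0,15]
    - [0,0,0,-4,0,0,15]
    - [0,0,0,-4,0,0,15]
    - [0,0,0,-4,0,0,15]
    - [0,0,0,-4,0,0,15]
    - [0,0,0,-4,0,0,15]
    - [0,0,0,-4,0,0,15]
    - [0,0,0,-4,0,0,15]

```text
clock: 14.55
tool_pos: [0.6516, -0.0088, 0.0674]
eef_rot: [-1.168, -1.271, 1.271]
ft_force: [0.2, -0.2, -3.7]
opening: 0.276
```

```bash
python3 - <<'E'
from h import *
o=r.get_obs();print(o['tool_pos'],o['ft_force'])
im=r.get_image('wrist');cv2.imwrite('pics/w5.png',im[:,:,::-1])
E
```

```text
[ 0.65155619 -0.00881086  0.06738521] [ 0.22506689 -0.1611231  -3.65545268]
```

View pics/w5.png

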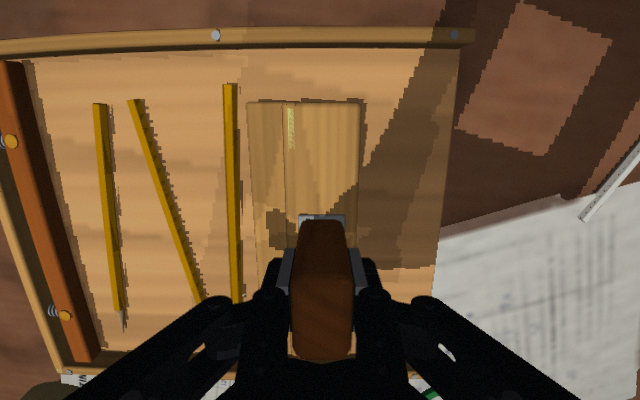

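Emit:
play_rows:
  deltas:
    - [0,0,0,-4,0,0,15]
    - [0,0,0,-4,0,0,15]
    - [0,0,0,-4,0,0,15]
    - [0,0,0,-4,0,0,15]
    - [0,0,0,-4,0,0,15]
    - [0,0,0,-4,0,0,15]
    - [0,0,0,-4,0,0,15]
    - [0,0,0,-4,0,0,15]
    - [0,0,0,-4,0,0,15]
    - [0,0,0,-4,0,0,15]
    - [0,0,0,-4,0,0,15]
    - [0,0,0,-4,0,0,15]
    - [0,0,0,-4,0,0,15]
    - [0,0,0,0,0,0,15]

```text
clock: 16.0
tool_pos: [0.656, -0.061, 0.0675]
eef_rot: [-1.169, -1.271, 1.271]
ft_force: [-0.5, 0.3, -3.7]
opening: 0.269
```

```bash
python3 - <<'E'
from h import *
o=r.get_obs();print(o['tool_pos'],o['ft_force'])
im=r.get_image('wrist');cv2.imwrite('pics/w6.png',im[:,:,::-1])
E
```

```text
[ 0.6560375  -0.06098009  0.06745557] [-0.52673343  0.28977476 -3.73668112]
```

View pics/w6.png

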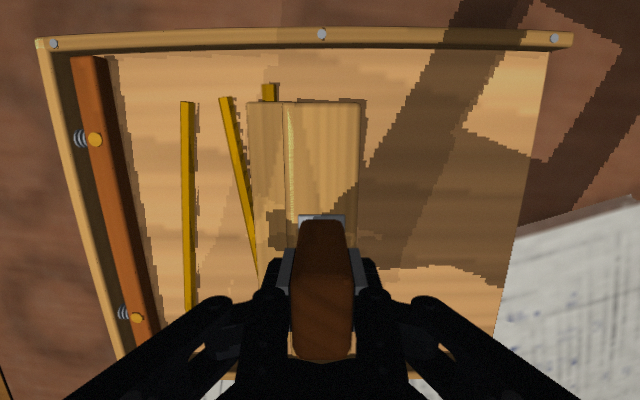

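Emit:
play_rows:
  deltas:
    - [0,0,0,-3,0,0,15]
    - [0,0,0,-3,0,0,15]
    - [0,0,0,-3,0,0,15]
    - [0,0,0,-3,0,0,15]
    - [0,0,0,-3,0,0,15]
    - [0,0,0,-3,0,0,15]
    - [0,0,0,-3,0,0,15]
    - [0,0,0,-3,0,0,15]
    - [0,0,0,-3,0,0,15]
    - [0,0,0,-3,0,0,15]
    - [0,0,0,-3,0,0,15]
    - [0,0,0,-3,0,0,15]
    - [0,0,0,-3,0,0,15]
    - [0,0,0,-3,0,0,15]
    - [0,0,0,0,0,0,15]

```text
clock: 17.55
tool_pos: [0.6595, -0.1027, 0.0674]
eef_rot: [-1.169, -1.271, 1.271]
ft_force: [-0.4, 0.5, -3.1]
opening: 0.272
```

```bash
python3 - <<'E'
from h import *
o=r.get_obs();print(o['tool_pos'],o['ft_force'])
im=r.get_image('wrist');cv2.imwrite('pics/w7.png',im[:,:,::-1])
E
```

```text
[ 0.659515   -0.10266065  0.06742588] [-0.40487599  0.46242675 -3.08876894]
```

View pics/w7.png

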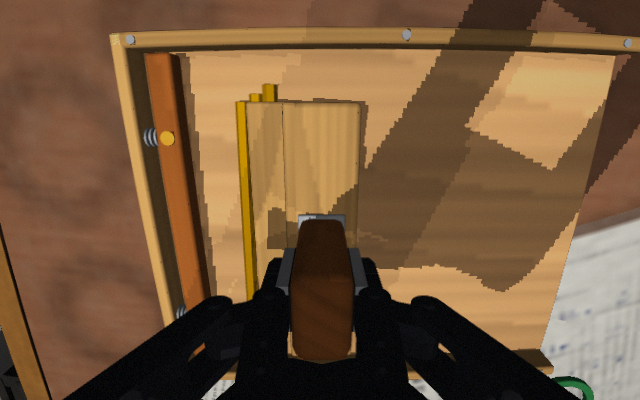

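Emit:
play_rows:
  deltas:
    - [0,0,0,-2,0,0,15]
    - [0,0,0,-2,0,0,15]
    - [0,0,0,-2,0,0,15]
    - [0,0,0,-2,0,0,15]
    - [0,0,0,-2,0,0,15]
    - [0,0,0,-2,0,0,15]
    - [0,0,0,-2,0,0,15]
    - [0,0,0,-2,0,0,15]
    - [0,0,0,-2,0,0,15]
    - [0,0,0,-2,0,0,15]
    - [0,0,0,-1,0,0,15]
    - [0,0,0,-1,0,0,15]
    - [0,0,0,-1,0,0,15]
    - [0,0,0,0,0,0,15]

```text
clock: 19.0
tool_pos: [0.6614, -0.1252, 0.0674]
eef_rot: [-1.168, -1.271, 1.271]
ft_force: [0.7, -0.7, -2.7]
opening: 0.275
```

```bash
python3 - <<'E'
from h import *
for i in range(3):
    o=r.get_obs();print(o['tool_pos'],o['ft_force']); im=r.get_image('wrist')
cv2.imwrite('pics/w8.png',im[:,:,::-1])
E
```

```text
[ 0.6613793  -0.12519135  0.06740291] [ 0.66728245 -0.72116177 -2.74811094]
[ 0.66140562 -0.12515896  0.06741826] [-0.42255774 -0.2976143  -4.09305193]
[ 0.66142234 -0.12508499  0.06743124] [-0.15901743  0.39166289 -2.51724417]
```

View pics/w8.png

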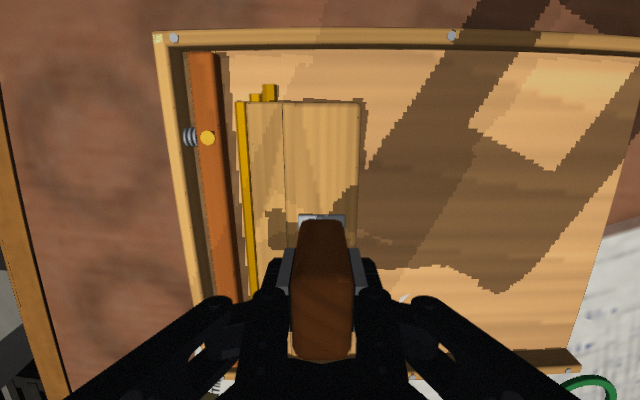

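Emit:
play_rows:
  deltas:
    - [0,0,0,-0.5,0,0,15]
    - [0,0,0,-0.5,0,0,15]
    - [0,0,0,-0.5,0,0,15]
    - [0,0,0,-0.5,0,0,15]
    - [0,0,0,-0.5,0,0,15]
    - [0,0,0,-0.5,0,0,15]
    - [0,0,0,0,0,0,15]

```text
clock: 19.85
tool_pos: [0.6616, -0.1282, 0.0674]
eef_rot: [-1.168, -1.271, 1.271]
ft_force: [-0.1, 1.3, -2.2]
opening: 0.274
```

Emit:
play_rows:
  deltas:
    - [0,0,0,-0.3,0,0,15]
    - [0,0,0,-0.3,0,0,15]
    - [0,0,0,-0.3,0,0,15]
    - [0,0,0,0,0,0,15]

```text
clock: 20.25
tool_pos: [0.6617, -0.129, 0.0674]
eef_rot: [-1.168, -1.271, 1.271]
ft_force: [0.1, 0.4, -2.6]
opening: 0.274
```

```bash
python3 - <<'E'
from h import *
for i in range(2):
    o=r.get_obs();print(o['tool_pos'],o['ft_force']); im=r.get_image('wrist')
cv2.imwrite('pics/w9.png',cv2.resize(im[30:330,140:400],None,fx=2,fy=2)[:,:,::-1])
E
```

```text
[ 0.66171168 -0.12901498  0.06739538] [ 0.1050176   0.42779788 -2.62644231]
[ 0.66171335 -0.12900427  0.06739554] [-0.16729836  0.3882321  -3.48182515]
```

View pics/w9.png

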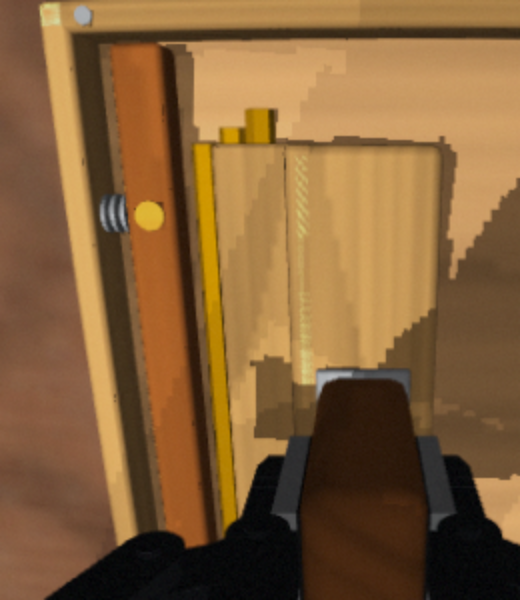

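Emit:
play_rows:
  deltas:
    - [0,0,0,-0.3,0,0,15]
    - [0,0,0,-0.3,0,0,15]
    - [0,0,0,-0.3,0,0,15]
    - [0,0,0,-0.3,0,0,15]
    - [0,0,0,0,0,0,15]

```text
clock: 20.85
tool_pos: [0.6618, -0.1302, 0.0674]
eef_rot: [-1.168, -1.271, 1.271]
ft_force: [0.2, -0.1, -3.1]
opening: 0.273
```

Emit:
play_rows:
  deltas:
    - [0,0,0,-0.3,0,0,15]
    - [0,0,0,-0.3,0,0,15]
    - [0,0,0,-0.3,0,0,15]
    - [0,0,0,0,0,0,15]

```text
clock: 21.25
tool_pos: [0.6619, -0.131, 0.0674]
eef_rot: [-1.168, -1.271, 1.271]
ft_force: [0.6, 0.7, -3.0]
opening: 0.271
```

Emit:
play_rows:
  deltas:
    - [0,0,0,-0.3,0,0,15]
    - [0,0,0,-0.3,0,0,15]
    - [0,0,0,0,0,0,15]

```text
clock: 21.55
tool_pos: [0.6619, -0.1314, 0.0674]
eef_rot: [-1.168, -1.271, 1.271]
ft_force: [-0.8, 1.7, -2.2]
opening: 0.269
```

Emit:
play_rows:
  deltas:
    - [0,0,0,-0.3,0,0,15]
    - [0,0,0,-0.3,0,0,15]
    - [0,0,0,0,0,0,15]

```text
clock: 21.85
tool_pos: [0.6619, -0.1317, 0.0673]
eef_rot: [-1.167, -1.271, 1.271]
ft_force: [-0.9, 4.2, -1.0]
opening: 0.276
```

Emit:
play_rows:
  deltas:
    - [0,0,0,-0.3,0,0,15]
    - [0,0,0,-0.3,0,0,15]
    - [0,0,0,0,0,0,15]

```text
clock: 22.15
tool_pos: [0.6619, -0.1322, 0.0674]
eef_rot: [-1.167, -1.271, 1.27]
ft_force: [-0.3, 6.3, -0.1]
opening: 0.274
```

Emit:
play_rows:
  deltas:
    - [0,0,0,-0.3,0,0,15]
    - [0,0,0,-0.3,0,0,15]
    - [0,0,0,0,0,0,15]

```text
clock: 22.45
tool_pos: [0.6621, -0.1331, 0.0675]
eef_rot: [-1.168, -1.271, 1.271]
ft_force: [-1.1, 5.3, 0.6]
opening: 0.273
```

```bash
python3 - <<'E'
from h import *
for i in range(3):
    o=r.get_obs();print(o['tool_pos'],o['ft_force']); im=r.get_image('wrist')
cv2.imwrite('pics/w10.png',cv2.resize(im[30:330,140:400],None,fx=2,fy=2)[:,:,::-1])
E
```

```text
[ 0.66207214 -0.13306533  0.0675017 ] [-1.13176821  5.30410208  0.58857961]
[ 0.66208765 -0.13314082  0.0675633 ] [-1.44000551  5.5882484  -0.21425641]
[ 0.6620789  -0.13317443  0.06756069] [-1.07910431  4.25492154  0.70827208]
```

View pics/w10.png

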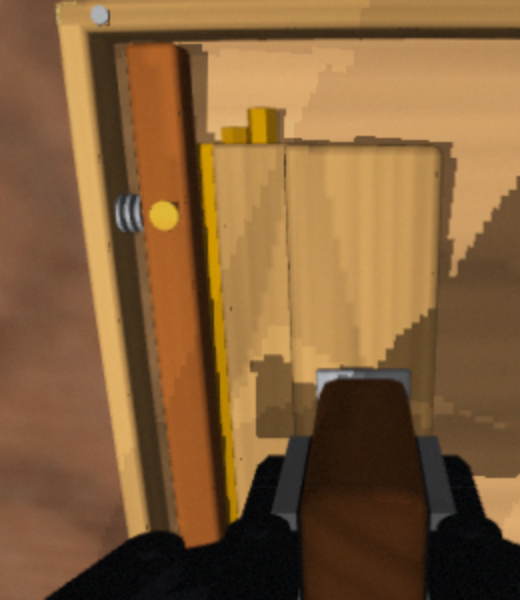

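Emit:
play_rows:
  deltas:
    - [0,0,0,-0.3,0,0,15]
    - [0,0,0,-0.3,0,0,15]
    - [0,0,0,0,0,0,15]

```text
clock: 22.9
tool_pos: [0.6621, -0.1335, 0.0676]
eef_rot: [-1.167, -1.271, 1.27]
ft_force: [-1.2, 6.9, 1.9]
opening: 0.268
```

Emit:
play_rows:
  deltas:
    - [0,0,0,-0.3,0,0,15]
    - [0,0,0,0,0,0,15]

```text
clock: 23.1
tool_pos: [0.6621, -0.1336, 0.0676]
eef_rot: [-1.167, -1.271, 1.27]
ft_force: [-0.9, 5.9, 1.0]
opening: 0.275
```

Emit:
play_rows:
  deltas:
    - [0,0,0,-0.3,0,0,15]
    - [0,0,0,0,0,0,15]

```text
clock: 23.3
tool_pos: [0.6622, -0.1337, 0.0676]
eef_rot: [-1.167, -1.272, 1.27]
ft_force: [-1.0, 7.1, 1.9]
opening: 0.272
```

Emit:
play_rows:
  deltas:
    - [0,0,0,-0.3,0,0,15]
    - [0,0,0,0,0,0,15]

```text
clock: 23.5
tool_pos: [0.6621, -0.1338, 0.0676]
eef_rot: [-1.167, -1.272, 1.27]
ft_force: [-1.1, 7.9, 1.2]
opening: 0.273
```

Emit:
play_rows:
  deltas:
    - [0,0,0,-0.3,0,0,15]
    - [0,0,0,0,0,0,15]

```text
clock: 23.7
tool_pos: [0.6621, -0.134, 0.0676]
eef_rot: [-1.166, -1.272, 1.27]
ft_force: [-2.0, 8.2, 3.0]
opening: 0.275
```

Emit:
play_rows:
  deltas:
    - [0,0,0,-0.2,0,0,15]
    - [0,0,0,0,0,0,15]

```text
clock: 23.9
tool_pos: [0.6621, -0.1341, 0.0676]
eef_rot: [-1.166, -1.272, 1.27]
ft_force: [-0.8, 8.5, 3.1]
opening: 0.274
```

```bash
python3 - <<'E'
from h import *
for i in range(3):
    o=r.get_obs();print(o['tool_pos'],o['ft_force'],R.from_rotvec(o['eef_rot']).as_matrix()[:,1]); im=r.get_image('wrist')
cv2.imwrite('pics/w11.png',cv2.resize(im[30:230,140:340],None,fx=3,fy=3)[:,:,::-1])
E
```

```text
[ 0.66214551 -0.13405736  0.06763451] [-0.77335876  8.47350654  3.05104818] [-5.00498222e-04  2.04666088e-03 -9.99997780e-01]
[ 0.66217949 -0.13405255  0.06766444] [-2.29458519  8.50403307  2.61401631] [-4.30666139e-04  1.99713288e-03 -9.99997913e-01]
[ 0.66217508 -0.1340308   0.06766183] [-2.34946067  8.7202924   2.43241762] [-4.27189736e-04  2.00643914e-03 -9.99997896e-01]
```

View pics/w11.png

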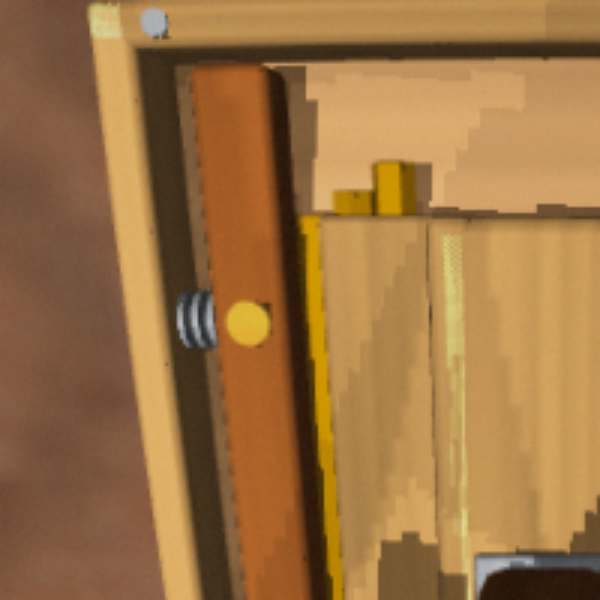

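```bash
python3 - <<'E'
from h import *
np.set_printoptions(precision=4,suppress=True)
o=r.get_obs();C=cam('wrist',o);M=R.from_rotvec(o['eef_rot']).as_matrix()
f=lambda q:[(140+x/3,30+y/3) for x,y in q]
def T(q,z,n):
    P=onz(C,f(q),z);Q=(P-o['tool_pos'])@M;print(n,(Q[:,[0,2]]*1000).round(1).tolist())
T([(195,80),(240,560)],.0215,'fence top back')
T([(270,70),(310,560)],.0215,'fence top front')
T([(93,5),(170,560)],.024,'end wall outer')
T([(140,60),(190,560)],.024,'end wall inner')
T([(302,216),(335,580)],.010,'p4 left')
T([(335,193),(372,193),(375,163),(415,163)],.013,'p ends top')
T([(320,216),(430,216),(440,550)],.0175,'guard')
E
```

```text
fence top back [[-59.8, 102.6], [-60.5, 14.8]]
fence top front [[-46.7, 104.0], [-46.5, 14.8]]
end wall outer [[-75.1, 114.4], [-73.5, 15.8]]
end wall inner [[-68.0, 105.7], [-69.5, 15.8]]
p4 left [[-45.8, 79.9], [-44.6, 5.8]]
p ends top [[-38.6, 83.9], [-31.8, 83.9], [-31.0, 89.1], [-23.6, 89.1]]
guard [[-40.7, 79.9], [-20.7, 79.8], [-21.1, 15.4]]
```

Emit:
play_rows:
  deltas:
    - [0,0,0,0,-0.3,0,15]
    - [0,0,0,-0.3,0,0,15]
    - [0,0,0,0,0,0,15]

```text
clock: 24.35
tool_pos: [0.6621, -0.1343, 0.0677]
eef_rot: [-1.166, -1.272, 1.27]
ft_force: [-1.2, 8.7, 2.2]
opening: 0.276
```

Emit:
play_rows:
  deltas:
    - [0,0,0,-0.2,0,0,15]
    - [0,0,0,0,0,0,15]

```text
clock: 24.55
tool_pos: [0.6621, -0.1343, 0.0677]
eef_rot: [-1.166, -1.272, 1.27]
ft_force: [-1.3, 9.3, 0.8]
opening: 0.272
```

Emit:
play_rows:
  deltas:
    - [0,0,0,-0.2,0,0,15]
    - [0,0,0,0,0,0,15]
    - [0,0,0,0,0,0,15]
    - [0,0,0,0,0,0,15]
    - [0,0,0,0,0,0,15]

```text
clock: 25.05
tool_pos: [0.6621, -0.1344, 0.0677]
eef_rot: [-1.166, -1.272, 1.27]
ft_force: [-1.3, 9.2, 1.7]
opening: 0.274
```

Emit:
play_rows:
  deltas:
    - [0,0,0,-0.2,0,0,15]
    - [0,0,0,0,0,0,15]

```text
clock: 25.25
tool_pos: [0.6621, -0.1345, 0.0677]
eef_rot: [-1.165, -1.272, 1.269]
ft_force: [-2.0, 9.8, 1.4]
opening: 0.272
```

Emit:
play_rows:
  deltas:
    - [0,0,0,-0.2,0,0,15]
    - [0,0,0,0,0,0,15]

```text
clock: 25.45
tool_pos: [0.6622, -0.1345, 0.0678]
eef_rot: [-1.165, -1.272, 1.269]
ft_force: [-1.6, 10.2, 2.2]
opening: 0.277
```

Emit:
play_rows:
  deltas:
    - [0,0,0,-0.2,0,0,15]
    - [0,0,0,0,0,0,15]
    - [0,0,0,0,0,0,15]
    - [0,0,0,0,0,0,15]
    - [0,0,0,0,0,0,15]

```text
clock: 25.95
tool_pos: [0.6622, -0.1346, 0.0677]
eef_rot: [-1.165, -1.272, 1.269]
ft_force: [-1.2, 10.4, 1.8]
opening: 0.273
```

```bash
python3 - <<'E'
from h import *
for i in range(6):
    o=r.get_obs();print(o['tool_pos'],o['ft_force'],o['torque']); im=r.get_image('wrist')
cv2.imwrite('pics/w12.png',cv2.resize(im[30:230,140:340],None,fx=3,fy=3)[:,:,::-1])
E
```

```text
[ 0.662171   -0.13460756  0.06774587] [-1.18710582 10.40003613  1.79871143] [2.09923422 0.37371935 0.0869899 ]
[ 0.66219524 -0.13458332  0.06776607] [-1.12747284 10.57255858  2.19868607] [2.14391744 0.28486087 0.04972858]
[ 0.66218464 -0.13460059  0.06773008] [-1.04814077 10.79426937  1.73372987] [2.11488979 0.30322219 0.06044481]
[ 0.66216558 -0.13464623  0.06774498] [-2.03909357 11.57707277  1.45913903] [2.11764137 0.31701337 0.03002007]
[ 0.6621936  -0.13463612  0.06776046] [-2.13131202 10.64269429  1.41203737] [2.12763672 0.31969412 0.10245103]
[ 0.66216143 -0.13461533  0.06773842] [-0.80461058 10.64691968  2.49676765] [2.16499405 0.32340246 0.02740066]
```

View pics/w12.png

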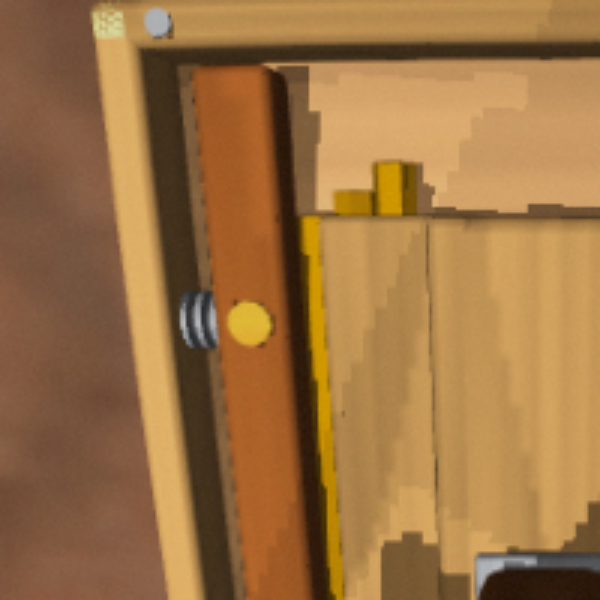

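Emit:
play_rows:
  deltas:
    - [0,0,0,0.5,0,0,15]
    - [0,0,0,0.5,0,0,15]
    - [0,0,0,0.5,0,0,15]
    - [0,0,0,0.5,0,0,15]
    - [0,0,0,0.5,0,0,15]
    - [0,0,0,0.5,0,0,15]
    - [0,0,0,1,0,0,15]
    - [0,0,0,1,0,0,15]
    - [0,0,0,2,0,0,15]
    - [0,0,0,3,0,0,15]
    - [0,0,0,4,0,0,15]
    - [0,0,0,5,0,0,15]
    - [0,0,0,6,0,0,15]
    - [0,0,0,6,0,0,15]
    - [0,0,0,6,0,0,15]
    - [0,0,0,6,0,0,15]
    - [0,0,0,6,0,0,15]
    - [0,0,0,6,0,0,15]
    - [0,0,0,3,0,0,15]
    - [0,0,0,0,0,0,15]

```text
clock: 28.25
tool_pos: [0.6574, -0.0784, 0.0677]
eef_rot: [-1.168, -1.271, 1.271]
ft_force: [-0.3, -0.2, -2.3]
opening: 0.274
```

```bash
python3 - <<'E'
from h import *
o=r.get_obs();print(o['tool_pos'],o['ft_force'],o['torque']); im=r.get_image('wrist')
cv2.imwrite('pics/w13.png',im[:,:,::-1])
E
```

```text
[ 0.65744502 -0.07835321  0.06769754] [-0.27316981 -0.1897573  -2.29627562] [0.01699006 0.00492605 0.0096754 ]
```

View pics/w13.png

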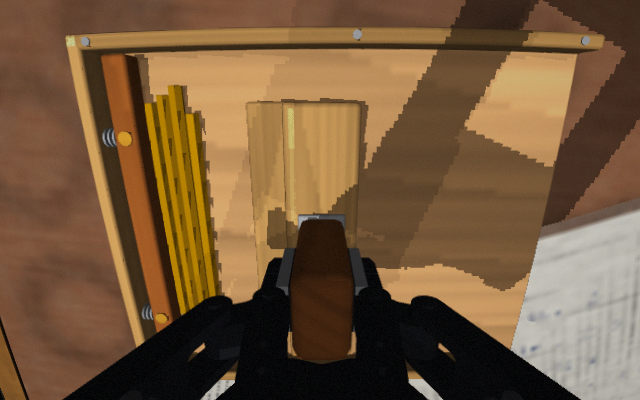

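The wrist picture shows the four pencils side by side against the fence (columns ~148–215) and parallel to it. Next I lift the rake and take it to the free table top near (0.38, 0.19).

Emit:
play_rows:
  deltas:
    - [0,0,0,0,-5,0,15]
    - [0,0,0,0,-15,0,15]
    - [0,0,0,0,-25,0,15]
    - [0,0,0,0,-25,0,15]
    - [0,0,0,0,-25,0,15]
    - [0,0,0,0,-15,0,15]
    - [0,0,0,16,-5,14,15]
    - [0,0,0,32,0,28,15]
    - [0,0,0,32,0,28,15]
    - [0,0,0,32,0,28,15]
    - [0,0,0,32,0,28,15]
    - [0,0,0,32,0,28,15]
    - [0,0,0,32,0,28,15]
    - [0,0,0,32,0,28,15]
    - [0,0,0,30,0,26,15]
    - [0,0,0,16,0,14,15]
    - [0,0,0,4.4,0,3.5,15]
    - [0,0,0,0,0,0,15]
    - [0,0,0,0,0,0,15]

```text
clock: 30.2
tool_pos: [0.3815, 0.1887, 0.1832]
eef_rot: [-1.17, -1.272, 1.27]
ft_force: [-0.2, -0.6, -1.5]
opening: 0.269
```

```bash
python3 - <<'E'
from h import *
o=r.get_obs();M=R.from_rotvec(o['eef_rot']).as_matrix();print(o['tool_pos'],o['ft_force'],M[:,1])
for c in ('wrist','top'):
    im=r.get_image(c)
    if c=='top': im=cv2.resize(im[100:300,180:480],None,fx=2.6,fy=2.6)
    cv2.imwrite(f'pics/{c}14.png',im[:,:,::-1])
E
```

```text
[0.38145427 0.18866992 0.1832042 ] [-0.15042616 -0.58110023 -1.54073068] [ 1.39624119e-03 -1.31288709e-04 -9.99999017e-01]
```

View pics/wrist14.png

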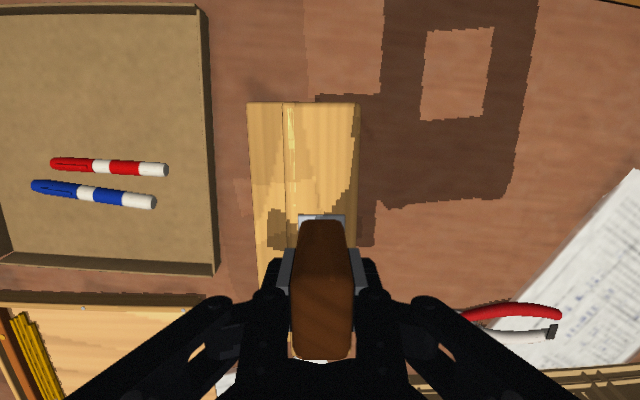

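View pics/top14.png

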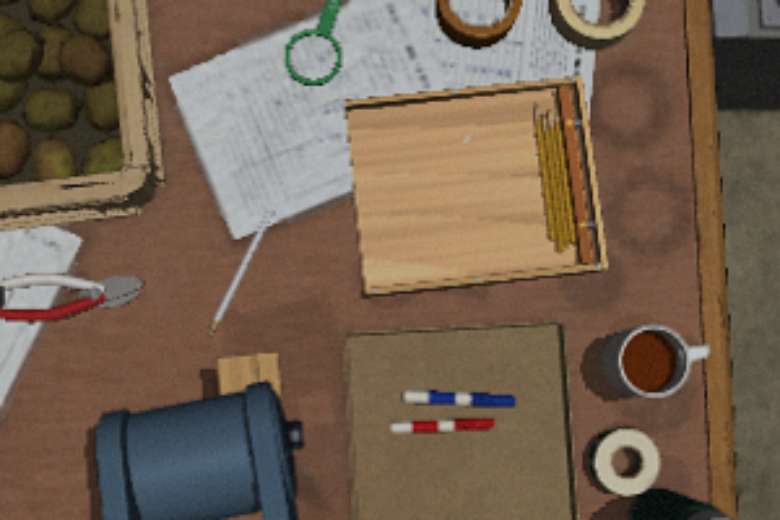

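Emit:
play_rows:
  deltas:
    - [0,0,0,0,10,15,15]
    - [0,0,0,0,25,0,15]
    - [0,0,0,0,30,0,15]
    - [0,0,0,0,25,0,15]
    - [0,0,0,0,15,0,15]
    - [0,0,0,0,8,0,15]
    - [0,0,0,0,5,0,15]
    - [0,0,0,0,0,0,15]
    - [0,0,0,0,0,0,15]

```text
clock: 31.2
tool_pos: [0.3663, 0.1879, 0.0653]
eef_rot: [-1.169, -1.272, 1.27]
ft_force: [-0.5, 0.2, -2.1]
opening: 0.273
```

Emit:
play_rows:
  deltas:
    - [0,0,0,0,1,0,15]
    - [0,0,0,0,1,0,15]
    - [0,0,0,0,0.5,0,15]
    - [0,0,0,0,0,0,15]
    - [0,0,0,0,0,0,15]

```text
clock: 31.7
tool_pos: [0.3655, 0.1879, 0.0623]
eef_rot: [-1.168, -1.271, 1.271]
ft_force: [-0.5, -0.5, -3.0]
opening: 0.274
```

Emit:
play_rows:
  deltas:
    - [0,0,0,0,0.5,0,15]
    - [0,0,0,0,0,0,15]
    - [0,0,0,0,0,0,15]

```text
clock: 32.0
tool_pos: [0.3655, 0.1879, 0.0617]
eef_rot: [-1.168, -1.271, 1.271]
ft_force: [0.2, 0.5, -2.7]
opening: 0.27
```

Emit:
play_rows:
  deltas:
    - [0,0,0,0,0.5,0,15]
    - [0,0,0,0,0.4,0,15]
    - [0,0,0,0,0,0,15]
    - [0,0,0,0,0,0,15]

```text
clock: 32.4
tool_pos: [0.3655, 0.1879, 0.0608]
eef_rot: [-1.168, -1.271, 1.271]
ft_force: [0.1, 0.0, -3.0]
opening: 0.273
```

Emit:
play_rows:
  deltas:
    - [0,0,0,0,0.4,0,15]
    - [0,0,0,0,0,0,15]
    - [0,0,0,0,0,0,15]

```text
clock: 32.7
tool_pos: [0.3656, 0.1879, 0.0606]
eef_rot: [-1.168, -1.271, 1.271]
ft_force: [-1.3, -0.1, 1.4]
opening: 0.276
```

Fz went from -3 N to +1.4 N, so the rake is bearing on the table. Opening now.

Emit:
play_rows:
  deltas:
    - [0,0,0,0,0,0,25]
    - [0,0,0,0,0,0,28]
    - [0,0,0,0,0,0,34]
    - [0,0,0,0,0,0,45]
    - [0,0,0,0,0,0,60]
    - [0,0,0,0,0,0,80]
    - [0,0,0,0,0,0,85]
    - [0,0,0,0,0,0,85]

```text
clock: 33.5
tool_pos: [0.3655, 0.1879, 0.0604]
eef_rot: [-1.168, -1.271, 1.271]
ft_force: [-0.3, 0.8, -0.4]
opening: 0.998
```

```bash
python3 - <<'E'
from h import *
o=r.get_obs();print(o['tool_pos'],o['ft_force'],o['opening']); im=r.get_image('wrist')
cv2.imwrite('pics/w15.png',im[:,:,::-1])
E
```

```text
[0.36552025 0.18787666 0.06038383] [-0.34370378  0.82738586 -0.37862164] 0.997569457860338
```

View pics/w15.png

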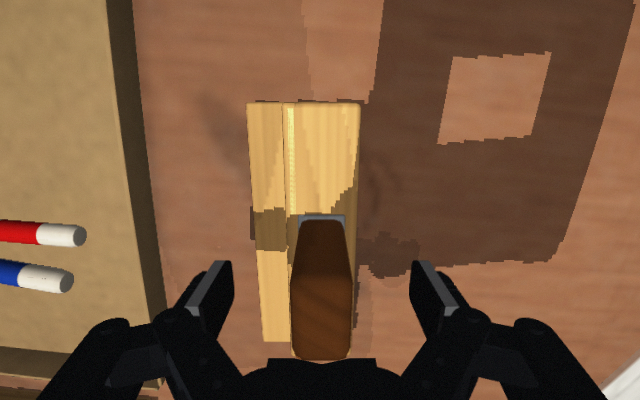

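The fingers are clear of the handle and the rake is standing. Raising straight up.

Emit:
play_rows:
  deltas:
    - [0,0,0,0,-5,0,85]
    - [0,0,0,0,-15,0,85]
    - [0,0,0,0,-25,0,85]
    - [0,0,0,0,-35,0,85]
    - [0,0,0,0,-40,0,85]
    - [0,0,0,0,-40,0,85]
    - [0,0,0,-20,-20,0,85]
    - [0,0,0,-40,0,0,85]
    - [0,0,0,-40,0,0,85]
    - [0,0,0,-40,0,0,85]
    - [0,0,0,-40,0,0,85]
    - [0,0,0,-20,0,0,85]
    - [0,0,0,0,0,0,85]
    - [0,0,0,0,0,0,85]

```text
clock: 34.95
tool_pos: [0.3822, -0.0113, 0.2405]
eef_rot: [-1.169, -1.27, 1.27]
ft_force: [-0.1, -0.3, -1.2]
opening: 0.998
```

```bash
python3 - <<'E'
from h import *
np.set_printoptions(precision=4,suppress=True)
o=r.get_obs();print(o['tool_pos'],o['ft_force'],o['opening'],o['clock'])
for c in ('wrist','top','scene'):
    im=r.get_image(c)
    if c!='wrist': im=cv2.resize(im[100:330,170:480],None,fx=2.5,fy=2.5)
    cv2.imwrite(f'pics/{c}16.png',im[:,:,::-1])
E
```

```text
[ 0.3822 -0.0113  0.2405] [-0.0664 -0.2826 -1.2044] 0.9983482148270082 34.95
```

View pics/wrist16.png

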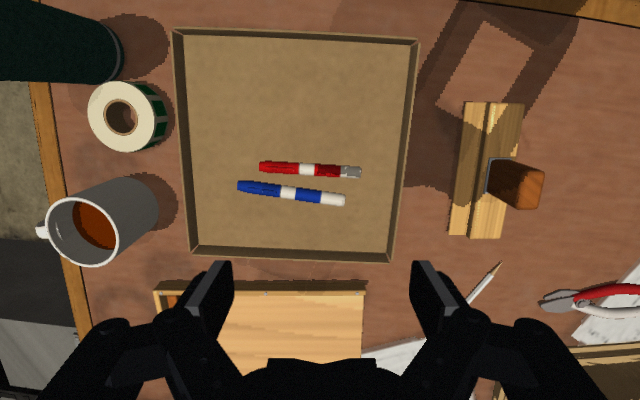

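View pics/top16.png

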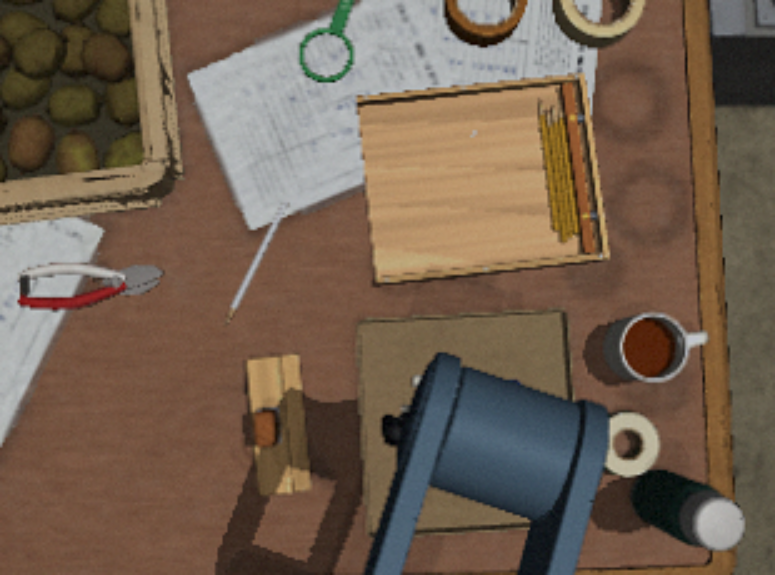

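View pics/scene16.png

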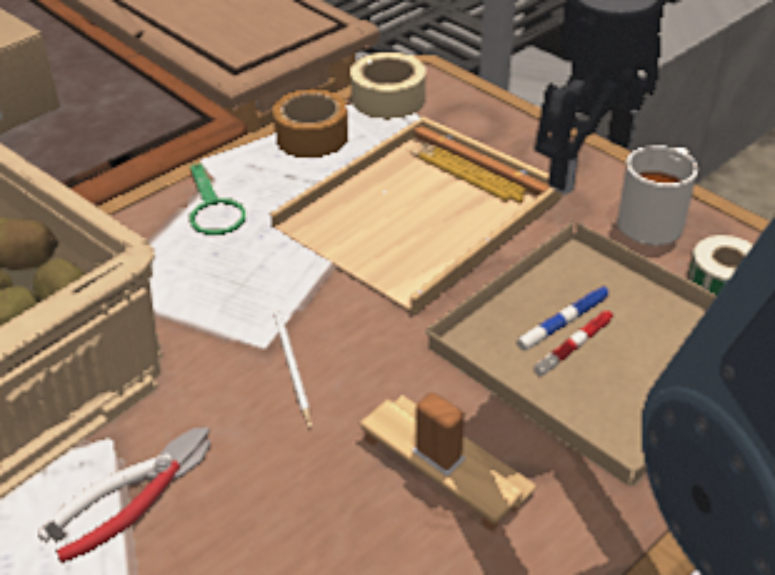

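The rake stands upright on bare table, at about (275,425) in the top crop. The four pencils lie in one flat row at the fence, and the secateurs and mug are in their original places. The gripper touches nothing.

```bash
python3 -c "
from bench import r
print(r.sign_off())"
```

```text
the job is handed in; nothing more can be done
None
```

I combed the four pencils down to the fence, pressed the row, stood the rake on the bare table between the two trays, let go and handed the job in at about 35 s. The hand-in reported no verdict, so what follows is from my own checks.

- **Rake height:** I touched the tray floor lightly to find it (about 2.5 N), then combed with the tines about 0.7 mm above it.
- **Pressing:** the wrist read 10.4 to 11.6 N along the push, held for about 0.8 s. About 4 to 5 N of upward load appeared on the rake at the same time, so tine friction on the floor probably took some of the push. I put the force on the fence at about 8 to 10 N, near half travel. I could not measure the fence's movement directly; the pictures resolve it only to about 1 mm.
- **Pencils:** the last pictures show all four in one flat row against the fence, parallel to it by eye.
- **Rake and bystanders:** the rake stands upright, clear of the tray, and the gripper is well away from everything. The secateurs and mug look to be where they started; I judged that by eye and did not measure it.

No check failed.

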